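Index the loaded pin table by one crank turn

ROBOT

A 6-joint arm with a two-finger parallel gripper is mounted at the origin on a cart in front of the work surface, level with it; the furniture and walls round the work are solid. World frame = base frame: x ahead of the robot, y to its left, z up, the work surface at z = 0. Lengths are in m, angles in degrees, forces in N, time in s.
With the tool pointing down it reaches from about 0.35 to 0.95 m from the base axis. Payload 17.4 kg.
Tool frame: the origin (TCP) lies at the very end of the fingers, on their centre line; the grasp point (between the pads) lies 19 mm behind it (env.pinch_z is the distance from the TCP to the grasp point, in m); z points along the fingers, y is the line along which they close (so a half turn about z gives the same grasp; the last joint's range is limited). The gripper opens to 93 mm and grips with 3 to 60 N. Pads are 15 mm wide; open, the fingers measure 128 mm over their backs; the gripper's body (75 mm by 188 mm) begins 65 mm behind the grasp point.
Start: joints at [63.209, 6.646, 82.598, -0, 90.757, -2.166], TCP at [0.281, 0.614, 0.219] pointing down, gripper open.
Joint ranges: [-162.19, 162.19], [-47.58, 125.68], [4.15, 143.07], [-65.23, 245.23], [0.69, 171.88], [-170.13, 170.13]. Speed limits (degrees/s): [108.29, 108.29, 127.2, 180, 180, 180].

INTERFACE

Orientations are given as a 3x3 rotation matrix whose columns are the frame's x, y, z axes.
In Python, from plant import env, grab_frame gives the robot as it stands (env), with the cameras as plain functions.
- The arm moves only by the shell command python3 steer.py 'ROWS' [OPENING]. ROWS is rows parted by semicolons, their numbers by spaces, 1 to 20 of them, each of 4 numbers: dx, dy, dz in m, then a turn about the tool's z in degrees; each row shifts and turns the commanded pose from where the row before left it, along the tool's axes as they then stand; what a row does not reach is not made up. A row lasts 1/12 s, in which the tool goes at most 0.0417 m and 7.16 degrees, less where a joint would pass 70% of its speed; a pose out of reach is approached as far as the arm can. OPENING is the finger opening in m, set as the command begins (- or left out keeps the last). The fingers move at their own pace and stop on an object; the grip force is fixed at half the most. Time passes only in rows, so rows that do not move let the fingers close. It prints the time, the measured TCP pose, the force, the opening and the grip force at its end.
- env.get_obs(): the state, without advancing time (a new reading comes with each control period).
- grab_frame(name): name is "scene" or "top" or "wrist"; returns a dict with "image" (384x512x3 uint8, red, green, blue), "fov_y" (degrees; the focal length in pixels is half the picture's height over the tangent of half this angle, whatever the lens; pixels are square), "cx", "cy" (the principal point, pixels), "origin" and "rotation" of the camera in the world; the wrist camera has in their place "tool_from_camera" (4x4, takes a point from camera to tool coordinates, whose origin is the TCP and whose axes are the flange's). Camera axes: x right, y up, looking along -z (the intrinsics and any distortion apply to the point x, -y, -z); pixel columns grow to the right and rows downward; lengths in m; the calibration is good to about 2 mm. A picture is of the moment at which its call begins: read the wrist's pose just before it. There is no depth.
- env.job_done(): hands the job in; it is judged then, once.
The state is a dict: "t": time; "q": joint angles; "qd": joint speeds; "joint_torque": joint torques, N m; "position": TCP position; "orientation": TCP orientation; "contact_force": force on the tool from outside, world axes, zero at the start; "ft_torque": the same for the moment, N m; "opening": finger opening in m; "grasp_force": force on a finger pad.
Only numpy, scipy, OpenCV 4.12 (cv2) and the standard library are available. Lean on these libraries where they do the work, as an engineer would, in place of code of your own. Each camera call takes 0.05 s, during which the arm holds its last target. There are 200 camera calls.

TASK

Two hand-cranked indexing tables stand on the desk. On the one that is loaded with steel pins, turn the crank wheel by its red knob one full turn clockwise (seen from above), so that the knob comes back to where it started and every pin moves on into the place of the next; then let go. Leave the crank of the empty table alone.

Things in the scene. Friction and masses are not known exactly. Their poses are not given: they have to be found in the camera images.
- crank_knob (a point): Red upright round knob to turn, 20 mm across, 61 to 103 mm above the desk; this point is on its centreline, 85 mm above the desk. It spins freely on its stud, so it can be held firmly while the wheel turns. It stands 45 mm from the axis of an aluminium wheel 116 mm across (top at 59 mm, centre nut to 62 mm) on the loaded table.
- crank_axis (a point): Point on the vertical axis of that wheel, 85 mm above the desk. Its x axis points to the centre of the pin plate, 140 mm away: dark, 110 mm across, with six upright steel pins within 43 mm of its centre, tops at 102 mm. The table is a blue housing on a grey base, 270 x 126 x 42 mm, fixed to the desk.
- crank (a joint): Angle of that wheel in rad, growing clockwise seen from above; starts anywhere from -1.5 to 1.5, has no stops, needs about 2 N at the knob (more when fast) and stays where it is left. A full turn adds 6.28 and moves the pin plate 60 degrees clockwise.
- spare_knob (a point): Red knob of the crank on the other table, to be left alone. That table is the same in every way but has no pins in its plate; same point on the knob, same height and size.

How it is judged (in metres and radians):
On the way:
1. the crank of the loaded table has been turned clockwise to the far side, about half a turn (distance of crank_knob from where it was at the start of the episode above 0.08 m and value of joint crank above 0.5 rad), for 0.05 s.
At the end, for the whole second after the job is handed in: The crank of the loaded table has made one full turn clockwise, no more, and its knob rests within 15 mm of where it started; the knob of the empty table is within 15 mm of where it started (value of joint crank between 4.5 and 8.1 rad and distance of each of crank_knob, spare_knob from where it was at the start of the episode below 0.015 m and velocity of joint crank between -0.1 and 0.1 rad/s); the robot touches nothing.
It fails at once if the crank of the empty table is turned (its knob moves more than 20 mm) (distance of spare_knob from where it was at the start of the episode above 0.02 m).
It also fails if it takes over 48 s, if anything falls off the work surface, if the arm or the gripper's body presses on something with over 40 N, if the wrist force passes 120 N, or if a joint passes its speed limit or range.

## Working session

There is one attempt and no reset: what is moved stays moved. The work goes in short steps, Python scripts to look and compute and a shell command to move; the robot and the scene stay as the last step left them, time stands still between calls to the robot, and variables do not carry over. Pictures are saved under pics/ and viewed, at most 10 in all, crops included, and the job is handed in when it is done.

```bash
ls; mkdir -p pics; cat > h.py <<'E'
import numpy as np, cv2
from plant import env, grab_frame
def grab(n):
    o=env.get_obs(); f=grab_frame(n); return o,f
def cam(o,f):
    if "origin" in f: return np.array(f["origin"]),np.array(f["rotation"])
    T=np.eye(4);T[:3,:3]=o["orientation"];T[:3,3]=o["position"]
    M=T@np.array(f["tool_from_camera"]); return M[:3,3],M[:3,:3]
def ray(o,f,u,v):
    c,R=cam(o,f); F=192/np.tan(np.radians(f["fov_y"])/2)
    d=R@np.array([(u-f["cx"])/F,-(v-f["cy"])/F,-1]); return c,d/np.linalg.norm(d)
def onz(o,f,u,v,z):
    c,d=ray(o,f,u,v); return c+d*(z-c[2])/d[2]
def red(im):
    h=cv2.cvtColor(im,cv2.COLOR_RGB2HSV); m=(((h[...,0]<8)|(h[...,0]>172))&(h[...,1]>140)&(h[...,2]>60)).astype(np.uint8)
    n,l,s,c=cv2.connectedComponentsWithStats(m); return [(s[i].tolist(),c[i].round(1).tolist()) for i in range(1,n) if s[i][4]>15]
E
python3 - <<'E'
from h import *
fs=[]
for n in("scene","top"):
    o,f=grab(n); fs.append(f["image"]); print(n,{k:v for k,v in f.items() if k!="image"}); print(red(f["image"]))
    cv2.imwrite(f"pics/{n}0.png",f["image"][...,::-1])
    
print(o["t"],o["orientation"])
E
```

```text
pics
plant.py
steer.py
scene {'fov_y': 42.84966503399346, 'cx': 255.77709200157327, 'cy': 191.41449083796485, 'origin': array([-0.03369108, -0.65746704,  0.75056426]), 'rotation': array([[ 0.69255895,  0.46947566, -0.5476812 ],
       [-0.72108213,  0.4716758 , -0.50750615],
       [ 0.02006619,  0.74640106,  0.66519381]])}
[([281, 129, 19, 8, 62], [288.3, 132.7]), ([188, 148, 8, 19, 124], [191.7, 157.1]), ([303, 229, 10, 21, 170], [307.2, 239.1])]
top {'fov_y': 44.85282365989129, 'cx': 247.40775856582547, 'cy': 187.7082180724845, 'origin': array([ 0.34575482, -0.16678267,  1.01428658]), 'rotation': array([[-2.91692757e-02,  9.84599886e-01, -1.72372321e-01],
       [-9.99574348e-01, -2.88228722e-02,  4.51269142e-03],
       [-5.25069901e-04,  1.72430582e-01,  9.85021532e-01]])}
[([157, 66, 31, 7, 151], [172.6, 69.5]), ([142, 192, 9, 9, 53], [146.1, 195.7]), ([311, 192, 9, 9, 50], [314.9, 195.8])]
0.05 [[-9.09065507e-01  4.16652970e-01 -4.55408416e-04]
 [ 4.16653219e-01  9.09064929e-01 -1.02502497e-03]
 [-1.30838809e-05 -1.12156223e-03 -9.99999371e-01]]
```

View pics/scene0.png

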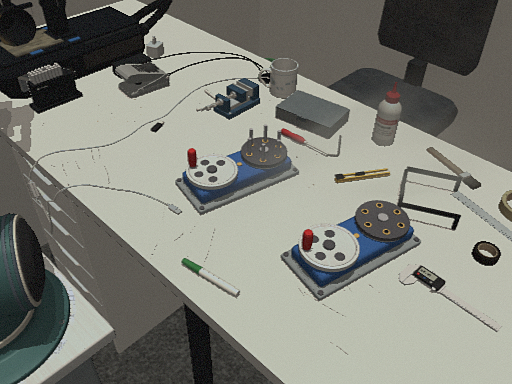

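View pics/top0.png

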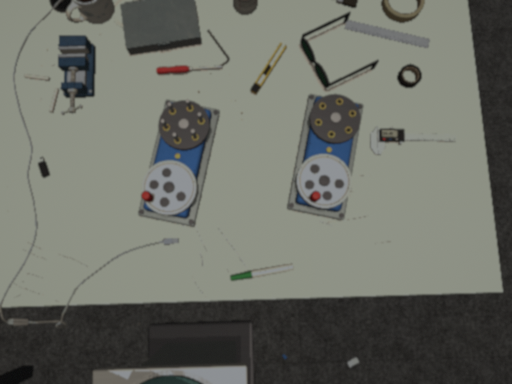

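The scene view shows the pinned table on the left, with its knob at scene (192,157) and top (146,196), its wheel centre near top (170,187) and its plate near top (185,125). The empty table's knob is at top (315,196).

```bash
cat > m.py <<'E'
from h import *
def wheel(o,f,u,v,r=45):
    g=cv2.cvtColor(f["image"],cv2.COLOR_RGB2HSV)
    m=((g[...,2]>130)&(g[...,1]<60)).astype(np.uint8)
    n,l,s,c=cv2.connectedComponentsWithStats(m,connectivity=4)
    k=l[v-r:v+r,u-r:u+r]; i=[j for j in range(1,n) if 300<s[j][4]<6000 and abs(c[j][0]-u)<12 and abs(c[j][1]-v)<12]
    out=[]
    for j in i:
        ct=max(cv2.findContours((l==j).astype(np.uint8),0,1)[0],key=cv2.contourArea)[:,0]
        P=np.array([onz(o,f,a,b,.059)[:2] for a,b in ct],np.float32)
        cc,rr=cv2.minEnclosingCircle(P); out.append((s[j].tolist(),np.round(cc,4),round(rr,4)))
    return out
E
python3 - <<'E'
from m import *
o,a=grab("top"); o,b=grab("scene")
def tri(p,q):
    c1,d1=ray(o,a,*p);c2,d2=ray(o,b,*q)
    s=np.linalg.lstsq(np.c_[d1,-d2],c2-c1,rcond=None)[0]; x=c1+d1*s[0];y=c2+d2*s[1]
    return (x+y)/2,np.linalg.norm(x-y)
print("knob",tri((146.1,195.7),(191.7,157.1)),"spare",tri((314.9,195.8),(307.2,239.1)))
for p,q in (((146.1,195.7),(191.7,157.1)),((314.9,195.8),(307.2,239.1))): print(onz(o,a,*p,.09),onz(o,b,*q,.085))
print(wheel(o,a,170,187),wheel(o,b,211,172))
print("plate",onz(o,a,184,125,.06))
print(o["position"],o["orientation"][:,0])
E
```

```text
knob (array([0.49939294, 0.0347871 , 0.08007519]), np.float64(0.0015619272831217956)) spare (array([ 0.4881213 , -0.30727639,  0.08252519]), np.float64(0.0001027604299648384))
[0.49715047 0.03311959 0.09      ] [0.49608817 0.02922499 0.085     ]
[ 0.48701731 -0.30618487  0.09      ] [ 0.48614316 -0.30854524  0.085     ]
[] []
plate [ 0.65243528 -0.03992813  0.06      ]
[0.28119124 0.61344831 0.21811889] [-9.09049039e-01  4.16689145e-01  3.17281140e-05]
```

```bash
python3 steer.py '0 0 -0.02 -6.15;0 0 -0.02 -6.15;0 0 -0.02 -6.15;0 0 -0.02 -6.15;-.0125 -.034 0 0;-.0125 -.034 0 0;-.0125 -.034 0 0;-.0125 -.034 0 0;-.0125 -.034 0 0;-.0125 -.034 0 0;-.0125 -.034 0 0;-.0125 -.034 0 0;-.0125 -.034 0 0;-.0125 -.034 0 0;-.0125 -.034 0 0;-.0125 -.034 0 0;-.0125 -.034 0 0;-.0125 -.034 0 0;-.0125 -.034 0 0;0 0 0 0' 0.06
python3 - <<'E'
from m import *
o,f=grab("wrist"); print(np.round(f["tool_from_camera"],3),f["fov_y"],[k for k in f]);print(o["position"],o["orientation"]);print(red(f["image"]))
cv2.imwrite("pics/w1.png",f["image"][...,::-1])
E
```

```text
t: 1.87
position: [0.4697, 0.0989, 0.2984]
orientation: [[-1.0, 0.005, 0.0], [0.005, 1.0, -0.001], [-0.0, -0.001, -1.0]]
contact_force: [-0.1, -0.0, -0.4]
opening: 0.0604
grasp_force: 0.0
[[-0.     0.966  0.259  0.07 ]
 [ 1.     0.    -0.     0.001]
 [-0.     0.259 -0.966 -0.168]
 [ 0.     0.     0.     1.   ]] 65.71748738077487 ['image', 'fov_y', 'cx', 'cy', 'tool_from_camera']
[0.46974864 0.09892956 0.29843475] [[-9.99988777e-01  4.73710353e-03  7.05273126e-05]
 [ 4.73700818e-03  9.99987941e-01 -1.29571910e-03]
 [-7.66644176e-05 -1.29537047e-03 -9.99999158e-01]]
[([203, 182, 15, 14, 152], [209.4, 188.4]), ([184, 332, 41, 6, 203], [205.2, 335.0])]
```

View pics/w1.png

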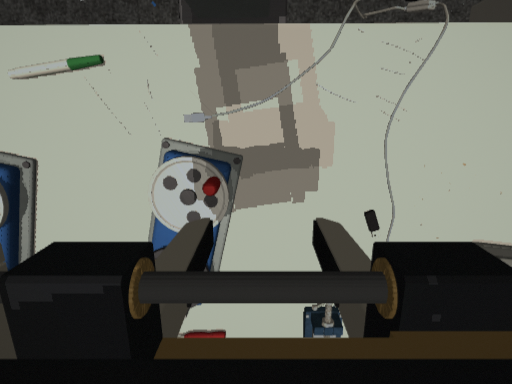

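The wrist view shows the loaded table's knob at (210,188) on the wheel centred near (190,196). The fingers hide the plate. I'll take a second wrist view from closer.

```bash
python3 - <<'E'
import numpy as np, cv2
o=cv2.imread("pics/w1.png"); h=cv2.cvtColor(o,cv2.COLOR_BGR2HSV)
for y,x in((178,180),(210,180),(196,175),(165,190),(200,155),(196,140),(240,165),(155,180),(150,200),(196,234)): print(y,x,h[y,x])
E
python3 steer.py '0 -.03 .02 0;0 -.03 .02 0;.01 -.03 .02 0;0 0 0 0;0 0 0 0;0 0 0 0'
python3 - <<'E'
from h import *
o,f=grab("wrist"); np.save("pics/w2.npy",{"o":o,"f":f},allow_pickle=True);print(red(f["image"]))
cv2.imwrite("pics/w2.png",f["image"][...,::-1])
for p,z in ((0,0),):pass
E
```

```text
178 180 [ 77  10 179]
210 180 [ 81  10 178]
196 175 [ 73  10 178]
165 190 [100  13 181]
200 155 [ 60  10 178]
196 140 [ 43  23 178]
240 165 [107 162 126]
155 180 [107 162  85]
150 200 [42 14 92]
196 234 [30 13 58]
t: 2.42
position: [0.4587, 0.0143, 0.2393]
orientation: [[-1.0, 0.0, 0.001], [0.0, 1.0, 0.0], [-0.001, 0.0, -1.0]]
contact_force: [0.7, 1.3, 0.6]
opening: 0.0601
grasp_force: 0.0
[([269, 204, 18, 17, 216], [277.4, 211.6])]
```

View pics/w2.png

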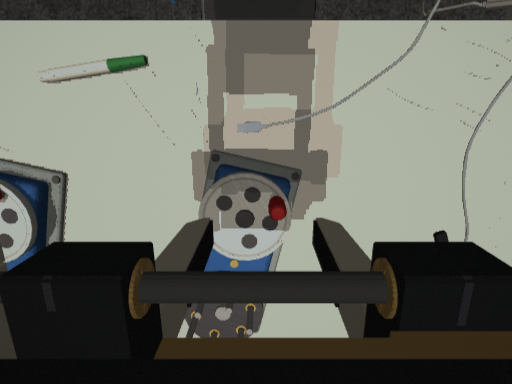

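Wrist view 2 shows the knob at (277,212), the wheel's dark centre nut near (245,218) and holes around it. The pins are at the bottom between the fingers.

```bash
python3 - <<'E'
from h import *
D=np.load("pics/w2.npy",allow_pickle=True).item();o,f=D["o"],D["f"];im=f["image"]
o1=dict(position=np.array([0.46974864,0.09892956,0.29843475]),orientation=np.array([[-9.99988777e-01,4.73710353e-03,7.05e-05],[4.737e-03,9.99987941e-01,-1.2957e-03],[-7.67e-05,-1.295e-03,-9.99999158e-01]]))
def tri(p,q):
    c1,d1=ray(o1,f,*p);c2,d2=ray(o,f,*q)
    s=np.linalg.lstsq(np.c_[d1,-d2],c2-c1,rcond=None)[0];x=c1+d1*s[0];y=c2+d2*s[1];return ((x+y)/2).round(4),np.linalg.norm(x-y).round(4)
print("knob tri",tri((209.4,188.4),(277.4,211.6)))
h=cv2.cvtColor(im,cv2.COLOR_RGB2HSV)
m=((h[...,2]<80)&(h[...,1]<110)).astype(np.uint8)
n,l,s,c=cv2.connectedComponentsWithStats(m,connectivity=4)
for i in range(1,n):
    if s[i][4]>40 and 200<c[i][0]<292 and 175<c[i][1]<262: print(s[i],c[i].round(1),onz(o,f,*c[i],.059).round(4))
# top of knob: blob end nearest? compare ends
print("knob@.085",onz(o,f,277.4,211.6,.085),onz(o1,f,209.4,188.4,.085))
# rim: left/right/top extents of wheel
m=((h[...,2]>95)&(h[...,1]<60)).astype(np.uint8)
print("rows",[(v,np.flatnonzero(m[v,190:300]).tolist()[:1],[int(h[v,u,2]) for u in (198,202,206,286,290,294,298)]) for v in (217,)])
print("rim",onz(o,f,200,217,.059),onz(o,f,292,217,.059),onz(o,f,246,174,.059),onz(o,f,246,259,.059))
E
```

```text
knob tri (array([0.498 , 0.0316, 0.0988]), np.float64(0.0003))
[220 171  59  16 108] [250.4 175.2] [0.4659 0.0009 0.059 ]
[244 187  17  15 197] [251.8 194.1] [0.4895 0.0023 0.059 ]
[216 196  16  15 189] [223.8 202.7] [ 0.5004 -0.0322  0.059 ]
[235 210  20  18 276] [244.3 218.3] [ 0.5209 -0.0073  0.059 ]
[262 215  16  15 164] [269.1 223. ] [0.5271 0.0235 0.059 ]
[243 235  14  13 146] [249.1 240.9] [ 0.5515 -0.0017  0.059 ]
knob@.085 [0.50280091 0.03237779 0.085     ] [0.50186721 0.0289469  0.085     ]
rows [(217, [0], [161, 109, 107, 105, 120, 124, 124])]
rim [ 0.51911667 -0.06244182  0.059     ] [0.51917735 0.05201862 0.059     ] [ 0.4644387  -0.00440768  0.059     ] [ 0.5769757  -0.00607336  0.059     ]
```

```bash
python3 steer.py '-.02 .009 .03 0;-.0198 .0097 .03 0;0 0 .02 0;0 0 .02 0;0 0 0 0;0 0 0 0;0 0 0 0'
python3 - <<'E'
from h import *
o,f=grab("wrist"); print(red(f["image"]))
for s,c in red(f["image"]): print(onz(o,f,*c,.09),onz(o,f,*c,.103))
cv2.imwrite("pics/w3.png",f["image"][...,::-1])
E
```

```text
t: 3.05
position: [0.499, 0.0328, 0.1405]
orientation: [[-1.0, -0.0, 0.002], [-0.0, 1.0, 0.0], [-0.002, 0.0, -1.0]]
contact_force: [0.0, 0.2, -0.0]
opening: 0.0603
grasp_force: 0.0
[([247, 188, 26, 30, 542], [259.5, 203.7])]
[0.4997553  0.03147588 0.09      ] [0.49549582 0.03161204 0.103     ]
```

View pics/w3.png

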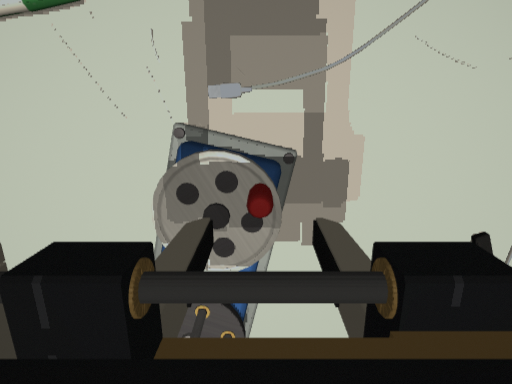

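The knob at (260,203) is centred between the fingers, and the nut is at (217,216). I'll go down and grip.

```bash
python3 steer.py '0 0 .025 0;0 0 .025 0;0 0 .0175 0;0 0 0 0;0 0 0 0;0 0 0 0'
python3 steer.py '0 0 0 0;0 0 0 0;0 0 0 0;0 0 0 0;0 0 0 0;0 0 0 0;0 0 0 0;0 0 0 0' 0.0
python3 - <<'E'
from h import *
o,f=grab("wrist"); im=f["image"]
o3=dict(position=np.array([.499,.0328,.1405]),orientation=np.array([[-1,0,.002],[0,1,0],[-.002,0,-1]]))
h=cv2.cvtColor(cv2.imread("pics/w3.png"),cv2.COLOR_BGR2HSV)
m=((h[...,2]<80)&(h[...,1]<110)).astype(np.uint8);n,l,s,c=cv2.connectedComponentsWithStats(m,connectivity=4)
i=l[216,217];print(s[i],c[i],onz(o3,f,*c[i],.061))
print("rim w3",onz(o3,f,155,210,.059),onz(o3,f,280,210,.059),onz(o3,f,218,152,.059))
print(env.pinch_z)
E
```

```text
t: 3.6
position: [0.4992, 0.0322, 0.0733]
orientation: [[-1.0, 0.0, 0.002], [0.0, 1.0, 0.0], [-0.002, 0.0, -1.0]]
contact_force: [-0.2, 0.7, 0.4]
opening: 0.0601
grasp_force: 0.0
t: 4.27
position: [0.4984, 0.032, 0.0712]
orientation: [[-1.0, 0.001, 0.0], [0.001, 1.0, -0.001], [-0.0, -0.001, -1.0]]
contact_force: [1.1, -2.6, 0.3]
opening: 0.0193
grasp_force: 30.0
[    0   203   512   181 56442] [241.07384572 309.00249814] [0.61627205 0.01302217 0.061     ]
rim w3 [ 0.51580267 -0.06138233  0.059     ] [0.51581662 0.04923327 0.059     ] [ 0.46432498 -0.0036188   0.059     ]
0.0188
```

Gripped. Next I'll work out the first third of the circle, then correct from the measured force.

```bash
python3 - <<'E'
import numpy as np
a=np.radians(120.5-10*np.arange(37));p=.045*np.c_[np.cos(a),np.sin(a)];d=np.diff(p,axis=0)*1000
print(';'.join(f'{-x/1000:.4f} {y/1000:.4f} 0 0' for x,y in d));print((p+[.521,-.0065])[[9,12,18,24,36]])
E
```

```text
-0.0071 0.0034 0 0;-0.0076 0.0021 0 0;-0.0078 0.0008 0 0;-0.0078 -0.0006 0 0;-0.0076 -0.0020 0 0;-0.0071 -0.0033 0 0;-0.0065 -0.0044 0 0;-0.0056 -0.0055 0 0;-0.0046 -0.0064 0 0;-0.0034 -0.0071 0 0;-0.0021 -0.0076 0 0;-0.0008 -0.0078 0 0;0.0006 -0.0078 0 0;0.0020 -0.0076 0 0;0.0033 -0.0071 0 0;0.0044 -0.0065 0 0;0.0055 -0.0056 0 0;0.0064 -0.0046 0 0;0.0071 -0.0034 0 0;0.0076 -0.0021 0 0;0.0078 -0.0008 0 0;0.0078 0.0006 0 0;0.0076 0.0020 0 0;0.0071 0.0033 0 0;0.0065 0.0044 0 0;0.0056 0.0055 0 0;0.0046 0.0064 0 0;0.0034 0.0071 0 0;0.0021 0.0076 0 0;0.0008 0.0078 0 0;-0.0006 0.0078 0 0;-0.0020 0.0076 0 0;-0.0033 0.0071 0 0;-0.0044 0.0065 0 0;-0.0055 0.0056 0 0;-0.0064 0.0046 0 0
[[ 0.55977331  0.01633923]
 [ 0.56599829 -0.00610731]
 [ 0.54383923 -0.04527331]
 [ 0.49884094 -0.04566601]
 [ 0.49816077  0.03227331]]
```

```bash
python3 steer.py '-.0071 .0034 0 0;-.0076 .0021 0 0;-.0078 .0008 0 0;-.0078 -.0006 0 0;-.0076 -.002 0 0;-.0071 -.0033 0 0;0 0 0 0;0 0 0 0'
python3 steer.py '-.0065 -.0044 0 0;-.0056 -.0055 0 0;-.0046 -.0064 0 0;-.0034 -.0071 0 0;-.0021 -.0076 0 0;-.0008 -.0078 0 0;0 0 0 0;0 0 0 0'
```

```text
t: 4.98
position: [0.5427, 0.0303, 0.0711]
orientation: [[-1.0, 0.001, -0.003], [0.001, 1.0, -0.004], [0.003, -0.004, -1.0]]
contact_force: [-10.0, -19.8, 7.5]
opening: 0.0194
grasp_force: 30.0
t: 5.65
position: [0.5642, -0.0066, 0.071]
orientation: [[-1.0, 0.001, -0.006], [0.001, 1.0, 0.0], [0.006, -0.0, -1.0]]
contact_force: [-23.0, -1.6, 14.4]
opening: 0.0193
grasp_force: 30.0
```

```bash
python3 - <<'E'
import numpy as np
a=np.radians(np.linspace(1.6,117.3-360,25));p=np.array([.519,-.0079])+.045*np.c_[np.cos(a),np.sin(a)]
p[0]=[.566,-.0061]
d=np.diff(p,axis=0)
print(';'.join(f'{-x:.4f} {y:.4f} 0 0' for x,y in d));print(p[[6,12,18,24]])
E
```

```text
0.0025 -0.0085 0 0;0.0019 -0.0078 0 0;0.0032 -0.0073 0 0;0.0045 -0.0066 0 0;0.0056 -0.0057 0 0;0.0065 -0.0046 0 0;0.0072 -0.0034 0 0;0.0077 -0.0021 0 0;0.0080 -0.0007 0 0;0.0080 0.0007 0 0;0.0077 0.0021 0 0;0.0072 0.0034 0 0;0.0065 0.0047 0 0;0.0056 0.0057 0 0;0.0045 0.0066 0 0;0.0032 0.0073 0 0;0.0019 0.0078 0 0;0.0005 0.0080 0 0;-0.0009 0.0079 0 0;-0.0023 0.0076 0 0;-0.0036 0.0071 0 0;-0.0048 0.0064 0 0;-0.0059 0.0054 0 0;-0.0067 0.0043 0 0
[[ 0.54185614 -0.04666334]
 [ 0.49612695 -0.04665337]
 [ 0.4740181  -0.0066239 ]
 [ 0.49836077  0.03208778]]
```

```bash
python3 steer.py '.0025 -.0085 0 0;.0019 -.0078 0 0;.0032 -.0073 0 0;.0045 -.0066 0 0;.0056 -.0057 0 0;.0065 -.0046 0 0;0 0 0 0;0 0 0 0'
python3 steer.py '.0072 -.0034 0 0;.0077 -.0021 0 0;.008 -.0007 0 0;.008 .0007 0 0;.0077 .0021 0 0;.0072 .0034 0 0;0 0 0 0;0 0 0 0'
```

```text
t: 6.32
position: [0.5419, -0.0469, 0.0712]
orientation: [[-1.0, 0.001, -0.0], [0.001, 1.0, -0.0], [0.0, -0.0, -1.0]]
contact_force: [-2.6, 1.4, 2.6]
opening: 0.0193
grasp_force: 30.0
t: 6.98
position: [0.4955, -0.0467, 0.0712]
orientation: [[-1.0, 0.0, -0.001], [0.0, 1.0, -0.001], [0.001, -0.001, -1.0]]
contact_force: [-3.9, -4.3, 3.8]
opening: 0.0194
grasp_force: 30.0
```

Forces are now low, so I'll finish the circle.

```bash
python3 steer.py '.0065 .0047 0 0;.0056 .0057 0 0;.0045 .0066 0 0;.0032 .0073 0 0;.0019 .0078 0 0;.0005 .008 0 0;0 0 0 0;0 0 0 0'
python3 steer.py '-.0009 .0079 0 0;-.0023 .0076 0 0;-.0036 .0071 0 0;-.0048 .0064 0 0;-.0059 .0054 0 0;-.0067 .0043 0 0;0 0 0 0;0 0 0 0;0 0 0 0;0 0 0 0'
```

```text
t: 7.65
position: [0.4739, -0.0059, 0.0712]
orientation: [[-1.0, -0.001, -0.001], [-0.001, 1.0, 0.001], [0.001, 0.001, -1.0]]
contact_force: [-6.6, 1.3, 8.0]
opening: 0.0193
grasp_force: 30.0
t: 8.48
position: [0.4985, 0.032, 0.0712]
orientation: [[-1.0, 0.001, 0.0], [0.001, 1.0, 0.0], [-0.0, 0.0, -1.0]]
contact_force: [2.1, -1.5, 3.8]
opening: 0.0189
grasp_force: 30.0
```

Back at the start. I'll open, raise the gripper and check.

```bash
python3 steer.py '0 0 0 0;0 0 0 0;0 0 0 0;0 0 0 0;0 0 0 0;0 0 0 0' 0.06
python3 steer.py '0 0 -.02 0;0 0 -.03 0;0 0 -.03 0;0 0 -.03 0;0 0 -.03 0;0 0 0 0;0 0 0 0;0 0 0 0;0 0 0 0;0 0 0 0;0 0 0 0'
python3 - <<'E'
from h import *
for n in("top","scene","wrist"):
    o,f=grab(n); print(n,red(f["image"])); cv2.imwrite(f"pics/{n}9.png",f["image"][...,::-1])
    if n=="wrist":
        for s,c in red(f["image"]): print(onz(o,f,*c,.09))
E
```

```text
t: 8.98
position: [0.4982, 0.0322, 0.0711]
orientation: [[-1.0, 0.0, -0.0], [0.0, 1.0, 0.0], [0.0, 0.0, -1.0]]
contact_force: [-0.3, 0.3, 0.2]
opening: 0.0549
grasp_force: 0.0
t: 9.9
position: [0.498, 0.0321, 0.2102]
orientation: [[-1.0, 0.0, -0.001], [0.0, 1.0, -0.0], [0.001, -0.0, -1.0]]
contact_force: [0.5, -0.4, -0.6]
opening: 0.0598
grasp_force: 0.0
top [([157, 66, 31, 7, 150], [172.6, 69.5]), ([311, 192, 9, 9, 54], [314.8, 195.9]), ([142, 196, 7, 4, 19], [145.5, 197.2])]
scene [([282, 129, 18, 8, 58], [288.3, 132.6]), ([189, 148, 8, 18, 123], [192.3, 156.5]), ([303, 229, 10, 21, 171], [307.2, 239.2])]
wrist [([253, 177, 20, 18, 274], [262.6, 185.6])]
[0.50256606 0.03312212 0.09      ]
```

View pics/scene9.png

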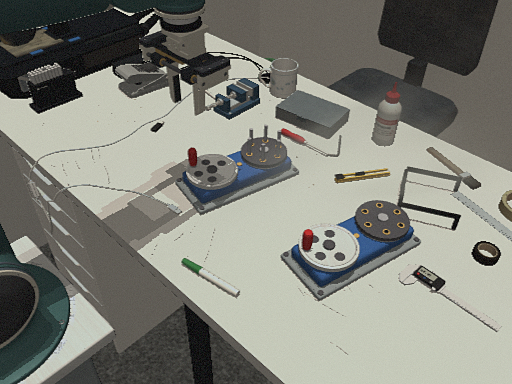

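The knob is back at scene (192,157), within 1 px of its start. The spare knob hasn't moved from (307,239), and the gripper is clear above.

```bash
python3 -c "
from plant import env, grab_frame
print(env.job_done())"
```

```text
the job is handed in; nothing more can be done
None
```

I turned the loaded table's crank one full turn clockwise and let go; its knob is back within about 1 pixel of its start, the empty table's knob did not move, and the job is handed in (no verdict was returned).

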